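# Slide the palette tin through the gap to the client's mat

### The job

Push the copper-coloured palette tin along the table, right through the narrow gap between the white dust collector and the blue nail-drill control box, until it rests flat in about the middle of the round pink mat on the other side. Only push it with the fingers: do not pick it up, lift it or tip it. Leave the polish bottles, buffer, brush and spray bottle where they are, and finish with the hand clear.

Things in the scene. Friction and masses are not known exactly. Their poses are not given: they have to be found in the camera images.
- tin: flat closed copper-coloured tin with a brass plate on its lid, loose, about 0.13 to 0.24 kg: 62 wide along its x, 80 long along its y, 26 high, edges rounded 3; origin at the centre of its underside. It starts on the opposite side of the gap from the mat, a little off the gap's line and turned up to about 25 degrees from it; it slides on the bare table. It passes the gap with its 80 side along the passage.
- gap (a point): centre of the gap, at table height. The gap is a straight passage 68 wide along this frame's x, between the dust collector (at +x) and the control box (at -x); things pass along this frame's y, either way. The passage runs from y = -50 to +50 (the collector's side wall goes on to -55 and +55). The tin may lie on the +y or the -y side; the mat is on the other.
- collector: white nail-dust collector with a round grille on top, fixed to the table: 160 along its x, 110 along its y, 42 high; origin at the centre of its underside. Its axes are parallel to the gap's.
- efile: blue control box of the nail drill, with a dark display and a knob on top, fixed to the table: 120 along its x, 100 along its y, 42 high over all; origin at the centre of its underside. Its axes are parallel to the gap's.
- mat: round pink mat, 180 across, flat (1 high, no edge to catch on: things slide onto it freely), fixed; origin at its centre. It lies 150 to 175 from the gap's centre along the passage and up to 20 to the side of the gap's line.
- polish_blue: loose bottle of blue polish, 28 square, 72 high, cap 17 across; origin at the centre of its underside. A bystander.
- polish_white: the same in white with a copper cap. A bystander.
- polish_black: the same in black with a gold cap, standing loose on top of the dust collector (42 above the table) near its +x edge. A bystander.
- buffer: loose orange nail buffer block, 28 x 95 (along its y) x 28 high; origin at the centre of its underside. A bystander.
- brush: loose white hand brush lying bristles up, 205 long along its y, 30 wide, 26 high; origin under its middle. A bystander.
- spray: loose white spray bottle with a blue collar, 72 across, 205 high; origin at the centre of its underside. A bystander.
Mind the look-alikes: they are no part of the job. What is shaped like the collector but purple or yellow is not meant.

How it is judged:
On the way:
1. the tin is in the gap, between the two machines, flat on the table (y of tin in the frame of gap between -0.03 and 0.03 m and x of tin in the frame of gap between -0.008 and 0.008 m and height (world z) of tin below 0.006 m), for 0.05 s.
At the end, for the whole second after the job is handed in: the tin has passed through the gap and lies flat and still on the mat, its centre within 35 mm of the mat's centre; no bystander has moved more than 15 mm (horizontal distance between tin and mat below 0.035 m and height (world z) of tin below 0.004 m and angle between tin's own z axis and vertical below 0.06 rad and linear speed of tin below 0.01 m/s and distance of each of polish_blue, polish_white, polish_black, buffer, brush, spray from where it was at the start of the episode below 0.015 m); the robot touches nothing.
It fails at once if the tin is lifted off the table or carried (height (world z) of tin above 0.01 m).
It fails at once if the tin is tipped (angle between tin's own z axis and vertical above 0.2 rad).
It fails at once if a bottle, the buffer, the brush or the spray bottle is moved (distance of any of polish_blue, polish_white, polish_black, buffer, brush, spray from where it was at the start of the episode above 0.015 m).
It also fails if it takes over 72 s, if anything falls off the work surface, if the arm or the gripper's body presses on something with over 40 N, if the wrist force passes 120 N, or if a joint passes its speed limit or range.

### The arm

A 7-joint arm with a two-finger parallel gripper is mounted at the origin on the work surface. World frame = base frame: x ahead of the robot, y to its left, z up, the work surface at z = 0. Lengths are in m, angles in rad, forces in N, time in s.
With the tool pointing down it reaches from about 0.35 to 0.9 m from the base axis. Payload 8.1 kg.
Tool frame: the origin (TCP) lies on the centre line of the jaws, within the pads' length; the fingertips stand 19 mm ahead of it and the grasp point (between the pads) is the TCP; z points along the fingers, y is the direction in which the jaws open and shut (so a half turn about z gives the same grasp; the last joint's range is limited). The gripper opens to 92 mm and grips with 3 to 60 N. Pads are 19 mm wide; open, the fingers measure 130 mm over their backs; the gripper's body (75 mm by 190 mm) begins 47 mm behind the grasp point.
Start: joints at [-1.362, 0.434, 0.025, 1.573, -0.012, 1.134, -0.075], TCP at [0.192, 0.595, 0.246] pointing down, gripper open.
Joint ranges: [-2.62, 2.62], [-0.44, 2.09], [-1.27, 1.32], [0.08, 2.57], [-1.32, 4.46], [0.12, 2], [-2.74, 2.74]. Speed limits (rad/s): [2.22, 2.22, 3.01, 3.01, 3.14, 3.14, 3.14].

### API

Orientations are given as a rotation vector (axis times angle).
In Python, from cell import monitor, imaging, workorder, outline_of gives the robot as it stands.
- The arm moves only by the tool move_arm, never from a script. Its argument "series" is a list of rows, each a list of 6 numbers: the shift along the world's x, y, z in cm, then the turn, a rotation vector about the world's x, y, z in degrees. A call has 1 to 8 rows; each row shifts and turns the commanded pose from where the row before left it; what a row does not reach is not made up. A row lasts 1/10 s, in which the tool goes at most 50 mm and 8.59 degrees, less where a joint would pass 70% of its speed; a pose out of reach is approached as far as the arm can. A call with a gripper value outside its range is refused whole. "grip" is the opening, from 0 (shut) to 1 (fully open), set as the call begins (left out, the last holds). The fingers move at their own pace and stop on an object; "force" is the grip in N (left out, the last holds). Time passes only in rows, so rows that do not move let the fingers close. It gives the time, the measured TCP pose, the force and the opening at its end, in the units of the state.
- monitor.observe(): the state, without advancing time (a new reading comes with each control period).
- imaging.get_image(name): name is "scene" or "top" or "wrist"; returns a dict with "color" (420x560x3 uint8, red, green, blue), "fx", "fy", "cx", "cy" (pixels), "rvec" (rotation vector, rad) and "tvec" (3), from world to camera coordinates, as OpenCV has them; the wrist camera has in their place "mount" (4x4, takes a point from camera to tool coordinates, whose origin is the TCP and whose axes are the flange's). Camera axes: x right, y down, z forward; pixel columns grow to the right and rows downward; lengths in m; the calibration is good to about 2 mm. A picture is of the moment at which its call begins: read the wrist's pose just before it. There is no depth.
- workorder.sign_off(): hands the job in, once; it reports no verdict.
Trained networks look in the newest picture that a camera, given by its name, has taken for a name from the list of things; names that differ only in an ending like _2 or _b are one class to them, and where a whole thing is asked for, a point or a joint stands for the part that bears it (a point fixed in the world has none). Each returns a list of dicts, best first, with "p" (0 to 1); they miss things now and then, are a little off and sometimes report something else, mostly with a low value. They report only what shows in the picture. A call takes as long as a camera call. They do not tell look-alikes from the thing itself.
- outline_of(camera, thing): "mask" (420x560 bool, what is visible of it) and "rect" ([left, top, width, height] in pixels, round what is visible of it).
The state is a dict: "clock": time; "joints": joint angles; "dq": joint speeds; "joint_efforts": joint torques, N m; "position": TCP position; "ee_rot": TCP orientation; "force": force on the tool from outside, world axes, zero at the start; "ft_torque": the same for the moment, N m; "width": opening from 0.0 (shut) to 1.0 (fully open).
Only numpy, scipy, OpenCV 4.12 (cv2) and the standard library are available. Lean on these libraries where they do the work, as an engineer would, in place of code of your own. Each camera call takes 0.05 s, during which the arm holds its last target. There are 200 camera calls.

## Working session

There is one attempt and no reset: what is moved stays moved. The work goes in short steps, Python scripts to look and compute and a tool call to move; the robot and the scene stay as the last step left them, time stands still between calls to the robot, and variables do not carry over. Pictures are saved under pics/ and viewed, about 8 in all and at most 12, crops included, and the job is handed in when it is done.

Besides the shell and the picture viewer there is one more tool, called after "Emit:" as a command line: name --pt "numbers of a row" for each row, then --argument value for the rest. move_arm: Moves the arm, as the interface text tells. Its arguments: {"type":"object","properties":{"series":{"type":"array"},"grip":{"type":"number"},"force":{"type":"number"}},"required":["series"]}

```bash
mkdir -p pics
cat > h.py <<'E'
import cv2,numpy as np
from cell import monitor,imaging,workorder,outline_of
def snap(n,f):
    d=imaging.get_image(n); cv2.imwrite('pics/'+f,d['color'][:,:,::-1]); return d
def toworld(d,uv,z):
    R=cv2.Rodrigues(np.array(d['rvec'],float))[0]; t=np.array(d['tvec'],float).ravel()
    uv=np.atleast_2d(uv).astype(float)
    r=np.c_[(uv[:,0]-d['cx'])/d['fx'],(uv[:,1]-d['cy'])/d['fy'],np.ones(len(uv))]@R
    c=-R.T@t
    return c+r*((z-c[2])/r[:,2])[:,None]
E
python3 - <<'E'
from h import *
s=monitor.observe();print(s)
for n in('top','scene'):
    d=snap(n,n+'0.png'); print(n,d['fx'],d['rvec'],d['tvec'])
    for t in 'tin collector efile mat polish_blue polish_white polish_black buffer brush spray'.split():
        for o in outline_of(n,t)[:3]:
            m=o['mask'];ys,xs=np.nonzero(m)
            if n=='top':
                r=cv2.minAreaRect(np.c_[xs,ys].astype(np.float32))
                print(t,round(o['p'],2),o['rect'],np.round(toworld(d,r[0],.0)[0,:2],3),[np.round(toworld(d,p,0.0)[0,:2],3).tolist() for p in cv2.boxPoints(r)])
            else: print(t,round(o['p'],2),o['rect'])
E
```

```text
{'clock': 0.0, 'joints': array([-1.36156777,  0.4352342 ,  0.02497948,  1.57412036, -0.01158588,
        1.13396886, -0.075106  ]), 'dq': array([ 0.00037006,  0.00229641,  0.00031777, -0.00124637, -0.00047318,
       -0.0019041 ,  0.00101566]), 'joint_efforts': array([ 5.53981645e-04, -6.67859101e+01,  9.85938795e-01, -3.14455998e+01,
       -6.02474855e-02,  4.30202892e-02,  1.29286068e-04]), 'position': array([0.19166126, 0.59437797, 0.24492905]), 'ee_rot': array([-4.87941210e-01, -3.10337933e+00,  2.48746585e-03]), 'force': array([-0.41787249,  0.49560421, -0.01174623]), 'ft_torque': array([ 0.02167872,  0.01546657, -0.00055372]), 'width': 1.0004023650726628}
top 397.9149959103811 [ 2.14921207 -2.15980528  0.17934573] [-0.02000341  0.55996479  0.99579494]
tin 0.59 [305.2, 199.2, 38.5, 33.6] [ 0.548 -0.15 ] [[0.553, -0.097], [0.599, -0.171], [0.544, -0.204], [0.499, -0.13]]
tin 0.43 [243.8, 236.1, 43.4, 52.2] [0.419 0.008] [[0.473, 0.07], [0.49, -0.033], [0.365, -0.053], [0.349, 0.048]]
collector 0.84 [335.8, 112.5, 61.1, 66.8] [ 0.733 -0.266] [[0.79, -0.178], [0.84, -0.293], [0.67
[... 1284 characters left out ...]
[0.58  0.503] [[0.545, 0.601], [0.635, 0.599], [0.615, 0.404], [0.525, 0.408]]
scene 437.1908170649394 [ 1.50631706  1.88316843 -0.94121545] [ 0.14222327 -0.28862004  1.52231827]
tin 0.66 [214.2, 198.6, 37.3, 26.8]
collector 0.97 [129.8, 220.1, 56.4, 65.2]
collector 0.75 [218.2, 147.0, 42.3, 37.8]
collector 0.69 [269.6, 213.2, 51.8, 61.3]
efile 0.93 [282.7, 173.9, 38.5, 36.2]
mat 0.74 [331.1, 199.2, 70.4, 50.2]
polish_blue 0.67 [222.7, 238.0, 17.6, 29.6]
polish_white 0.75 [346.2, 239.1, 17.1, 36.0]
polish_black 0.79 [296.0, 219.7, 12.0, 37.9]
buffer 0.78 [226.1, 283.2, 53.6, 21.4]
brush 0.87 [97.9, 191.7, 58.0, 26.4]
brush 0.21 [457.6, 175.4, 67.9, 91.8]
spray 0.72 [459.7, 174.6, 68.4, 92.9]
```

```bash
python3 -c "
import cv2
a=cv2.imread('pics/top0.png')[90:350,140:480]; cv2.imwrite('pics/top0c.png',cv2.resize(a,(780,597),interpolation=2))"
```

```text
(no output)
```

View pics/top0c.png

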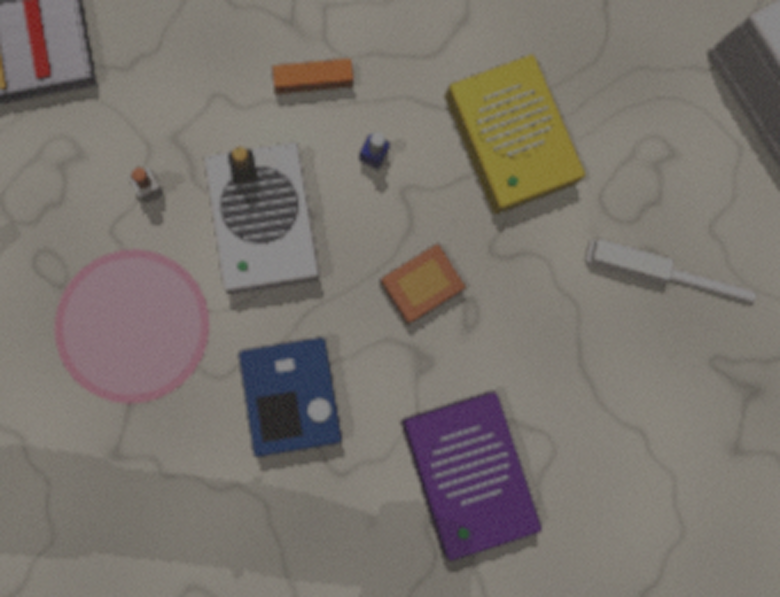

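The collector candidates are white at crop (262,218), yellow at (515,130) and purple at (472,475). Only the white one fits. The blue control box is at (290,397), the tin at (423,284), the mat at (132,326), and the gap at about (285,315). Next I move the wrist camera over the gap for a closer look.

Emit:
move_arm --pt "1.8 -3.8 1.5 0 0 -4" --pt "1.8 -3.8 1.5 0 0 -4" --pt "1.8 -3.8 1.5 0 0 -4" --pt "1.8 -3.8 1 0 0 -4" --pt "1.8 -4 0.5 0 0 -4" --pt "1.8 -4 0 0 0 -4" --pt "1.8 -4 0 0 0 -4" --pt "1.8 -4 0 0 0 -4"

```text
clock: 1.9
position: [0.3362, 0.2812, 0.306]
ee_rot: [1.328, 2.847, 0.001]
force: [1.1, -0.1, -0.4]
width: 1.002
```

Emit:
move_arm --pt "1.8 -4 0 0 0 -4" --pt "1.8 -4 0 0 0 -4" --pt "1.8 -4 0 0 0 -4" --pt "1.8 -4 0 0 0 -4" --pt "1.8 -4 0 0 0 -4" --pt "1.8 -4 0 0 0 -4" --pt "1.8 -4 0 0 0 -4" --pt "0 0 0 0 0 -2" --grip 0.12

```text
clock: 2.7
position: [0.4633, -0.003, 0.3063]
ee_rot: [2.028, 2.396, -0.0]
force: [0.0, 0.5, 0.7]
width: 0.351
```

```bash
cat >> h.py <<'E'
def wrist(f):
    s=monitor.observe(); d=snap('wrist',f)
    T=np.eye(4);T[:3,:3]=cv2.Rodrigues(np.array(s['ee_rot']))[0];T[:3,3]=s['position']
    C=np.linalg.inv(T@np.array(d['mount'])); d['rvec']=cv2.Rodrigues(C[:3,:3])[0].ravel(); d['tvec']=C[:3,3]; return s,d
E
python3 - <<'E'
from h import *
s,d=wrist('w1.png');print(s['clock'],s['position'],s['ee_rot'],s['width'],s['joints'],d['fx'],np.round(d['mount'],3))
for t in 'tin collector efile mat'.split():
    for o in outline_of('wrist',t)[:2]: print(t,round(o['p'],2),o['rect'])
E
```

```text
2.7 [ 0.46327517 -0.00301325  0.30634975] [ 2.02763521e+00  2.39581865e+00 -9.59396618e-05] 0.35135595315827944 [-0.65866923  0.10681434  0.61687274  1.89261705 -0.06509403  1.16040663
  0.14746846] 362.8389679894127 [[-0.    -0.959 -0.284  0.075]
 [ 1.    -0.    -0.     0.   ]
 [ 0.    -0.284  0.959 -0.14 ]
 [ 0.     0.     0.     1.   ]]
tin 0.87 [290.4, 250.0, 17.8, 37.6]
tin 0.57 [464.2, 12.8, 63.7, 37.3]
collector 0.97 [70.3, 238.8, 142.3, 35.5]
collector 0.9 [342.5, 101.8, 159.8, 102.3]
efile 0.91 [184.4, 103.4, 110.0, 92.4]
efile 0.47 [341.8, 105.2, 161.6, 100.8]
mat 0.65 [259.0, 0.0, 162.0, 79.7]
```

View pics/w1.png

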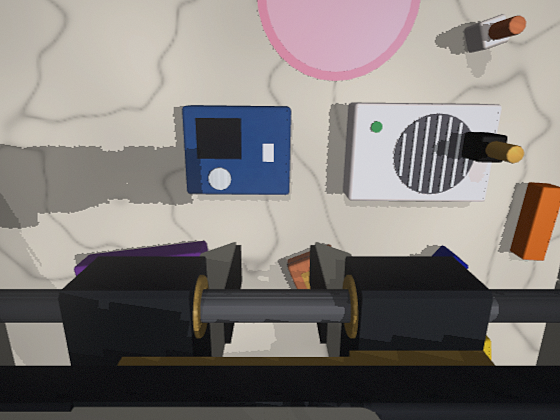

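The gap lies between the blue box (right edge at column ~290) and the white collector (left edge at ~348). The tin is hidden by the fingers at (303,268), so I back off along -y to see both together.

Emit:
move_arm --pt "1.5 -3.5 0 0 0 0" --pt "1.5 -3.5 0 0 0 0" --pt "1.5 -3.5 0 0 0 0" --pt "1.5 -3.5 0 0 0 0" --pt "1.5 -3.5 0 0 0 0" --pt "0.5 -3.5 0 0 0 0" --pt "0 0 0 0 0 0" --pt "0 0 0 0 0 0"

```text
clock: 3.75
position: [0.5417, -0.2068, 0.3054]
ee_rot: [-2.016, -2.409, 0.0]
force: [-0.5, 0.5, -0.5]
width: 0.121
```

Run:
```python
from h import *
import pickle
s,d=wrist('w2.png');print(s['clock'],s['position'],s['ee_rot'],s['width'])
pickle.dump(d,open('w2.pkl','wb'))
for t in 'tin collector efile mat'.split():
    for o in outline_of('wrist',t)[:2]: print(t,round(o['p'],2),o['rect'])
cv2.imwrite('pics/w2b.png',cv2.resize(d['color'][:280,120:520,::-1],(800,560),interpolation=2))
```

```text
3.75 [ 0.54172646 -0.20675878  0.30539376] [-2.01574003e+00 -2.40866927e+00  1.75772810e-04] 0.1213969092295323
tin 0.57 [252.2, 68.5, 70.0, 89.1]
collector 0.73 [0.0, 62.2, 180.0, 121.0]
collector 0.71 [341.8, 178.3, 145.1, 99.3]
efile 0.37 [316.9, 0.6, 153.5, 7.8]
```

View pics/w2b.png

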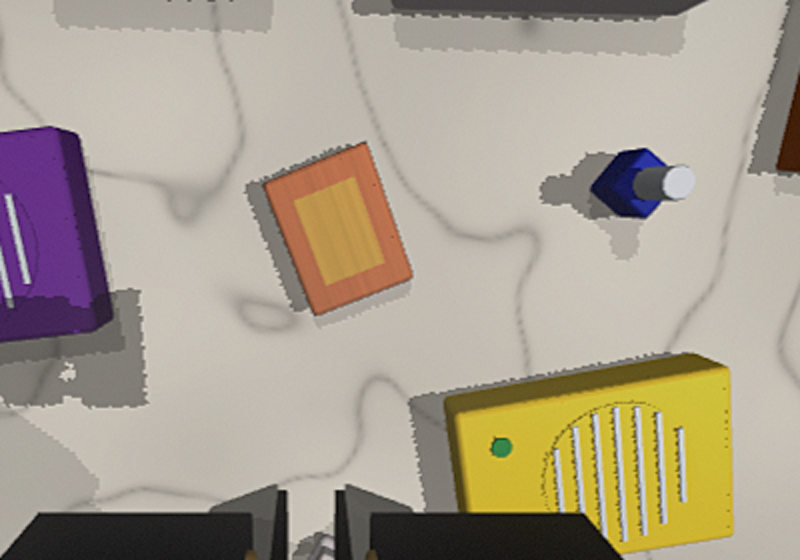

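The tin is confirmed: copper with a brass plate, crop centre about (338,230), rotated. The yellow and purple decoys sit beside the approach. Now the numbers.

Run:
```python
from h import *
import pickle
d2=pickle.load(open('w2.pkl','rb'))
T=np.eye(4);T[:3,:3]=cv2.Rodrigues(np.array([2.02763521,2.39581865,-9.6e-5]))[0];T[:3,3]=[0.46327517,-0.00301325,0.30634975]
C=np.linalg.inv(T@np.array(d2['mount']));d1=dict(d2);d1['rvec']=cv2.Rodrigues(C[:3,:3])[0];d1['tvec']=C[:3,3]
im=cv2.imread('pics/w1.png');hsv=cv2.cvtColor(im,cv2.COLOR_BGR2HSV)
def rows(mask,side,r0,r1):
    p=[]
    for r in range(r0,r1):
        c=np.nonzero(mask[r])[0]
        if len(c): p.append((c[-1]+.5 if side>0 else c[0]-.5,r))
    return np.array(p)
blue=(hsv[...,0]>100)&(hsv[...,0]<128)&(hsv[...,1]>120); blue[:,:180]=0;blue[:,310:]=0
eb=rows(blue,1,112,190)
# collector left top edge by strongest gradient between wall and bright top
g=cv2.GaussianBlur(im,(3,3),0).sum(2).astype(float)/3
print(np.round(g[150,338:362]),np.round(g[190,338:362]), hsv[150,284:296].tolist())
def fit(d,p,z):
    w=toworld(d,p,z)[:,:2]; l=cv2.fitLine(w.astype(np.float32),cv2.DIST_HUBER,0,.001,.001).ravel(); v=l[:2]*np.sign(l[1]); return v,l[2:],np.degrees(np.arctan2(-v[0],v[1]))
white=(g>200);white[:,:335]=0
cw=rows(white,-1,112,195)
print(eb[::12],cw[::12])
E1=fit(d1,eb,.038);C1=fit(d1,cw,.042);print('efile edge',E1,'coll edge',C1)
# efile base alternative
tin=cv2.cvtColor(d2['color'],cv2.COLOR_RGB2HSV); m=((tin[...,0]<25)&(tin[...,1]>110)).astype(np.uint8);m[:,:240]=0;m[:,335:]=0;m[:60]=0;m[165:]=0
w=toworld(d2,np.argwhere(m)[:,::-1],.026)[:,:2]
r=cv2.minAreaRect((w*1000).astype(np.float32));print('tin',r,cv2.boxPoints(r))
# collector near/far corners
for n,(u,v) in {'cfar':(353,104),'cnear':(348,201),'enear':(290,194),'efar':(290,108)}.items(): print(n,toworld(d1,(u,v),.042 if n[0]=='c' else .038))
mk=((hsv[...,0]>150)&(hsv[...,1]>50)).astype(np.uint8);mk[90:]=0;ys,xs=np.nonzero(mk);print('mat lowest',toworld(d1,(xs[ys.argmax()],ys.max()),0))
```

```text
[127. 127. 127. 128. 128. 128. 122. 104.  88.  84.  86.  85.  87. 104.
 136. 170. 196. 212. 216. 215. 215. 215. 215. 215.] [124. 125. 125. 124. 112.  93.  84.  85.  86.  87. 100. 130. 165. 192.
 210. 216. 216. 216. 216. 216. 216. 216. 215. 215.] [[110, 152, 129], [109, 156, 129], [110, 158, 132], [109, 153, 130], [110, 159, 127], [109, 154, 116], [128, 8, 124], [21, 25, 174], [18, 22, 171], [17, 20, 182], [20, 17, 183], [19, 19, 191]]
[[290.5 112. ]
 [289.5 124. ]
 [289.5 136. ]
 [289.5 148. ]
 [288.5 160. ]
 [288.5 172. ]
 [288.5 184. ]] [[356.5 112. ]
 [355.5 124. ]
 [355.5 136. ]
 [354.5 148. ]
 [353.5 160. ]
 [352.5 172. ]
 [351.5 184. ]]
efile edge (array([-0.15679076,  0.98763186], dtype=float32), array([0.47785124, 0.00715566], dtype=float32), np.float32(9.02067)) coll edge (array([-0.15912959,  0.9872577 ], dtype=float32), array([0.5482919 , 0.02394432], dtype=float32), np.float32(9.156377))
tin ((547.4990234375, -150.93081665039062), (60.741783142089844, 78.90534973144531), 31.559600830078125) [[ 500.9712  -133.20901]
 [ 542.26904 -200.44397]
 [ 594.02686 -168.65262]
 [ 552.729   -101.41766]]
cfar [[0.53528509 0.07576095 0.042     ]]
cnear [[ 0.5540461  -0.03113723  0.042     ]]
enear [[ 0.48656425 -0.03497124  0.038     ]]
efar [[0.46945719 0.06040202 0.038     ]]
mat lowest [[0.51158346 0.09815439 0.        ]]
```

In the gap frame the gap centre is at world (0.512, 0.018), with yaw 9.1°. The tin is at (+9, -172) mm, turned +22°, and the mat is at about (+16, +172) mm. I start by pushing the tin's rear right side towards -x, which should turn and centre it in one motion.

Emit:
move_arm --pt "1 0.7 -2 0 0 7.4" --pt "1 0.7 -2 0 0 7.4" --pt "1 0.7 -2 0 0 7.4" --pt "1 0.7 -2 0 0 7.4" --pt "1 0.7 -2 0 0 7.4" --pt "1 0.7 -2 0 0 7.4" --pt "1 0.7 -2 0 0 7.4" --pt "0.4 0 -1 0 0 7.4"

```text
clock: 4.8
position: [0.6161, -0.155, 0.1539]
ee_rot: [-0.549, -3.091, -0.002]
force: [-0.8, 0.4, -0.1]
width: 0.121
```

Emit:
move_arm --pt "0 0 -2 0 0 7.4" --pt "0 0 -2 0 0 7.4" --pt "0 0 -1 0 0 7.4" --pt "0 0 0 0 0 7.4" --pt "0 0 0 0 0 0" --pt "0 0 0 0 0 0"

```text
clock: 5.4
position: [0.616, -0.1576, 0.1061]
ee_rot: [-0.24, 3.132, 0.0]
force: [-0.9, -0.3, -0.3]
width: 0.118
```

Emit:
move_arm --pt "0 0 -3 0 0 0.3" --pt "0 0 -3 0 0 0" --pt "0 0 -1.5 0 0 0" --pt "0 0 -0.6 0 0 0" --pt "0 0 0 0 0 0" --pt "0 0 0 0 0 0"

```text
clock: 6.0
position: [0.6166, -0.1583, 0.0259]
ee_rot: [-0.252, 3.13, -0.001]
force: [-1.0, -0.8, -0.5]
width: 0.118
```

```bash
cat >> h.py <<'E'
V=np.array([-.158,.9875]);N=np.array([.9875,.158])
def gap(p): p=np.asarray(p)[...,:2]; return np.round(np.stack([p@N-.508,p@V+.0635],-1)*1000,1)
def tinpose(d,lo=None):
    h=cv2.cvtColor(d['color'],cv2.COLOR_RGB2HSV)
    m=((h[...,0]<25)&(h[...,1]>110)).astype(np.uint8)
    m=cv2.morphologyEx(m,cv2.MORPH_CLOSE,np.ones((5,5)))
    k,l,st,_=cv2.connectedComponentsWithStats(m)
    out=[]
    for i in range(1,k):
        if st[i,4]<150: continue
        w=gap(toworld(d,np.argwhere(l==i)[:,::-1],.026)); r=cv2.minAreaRect(w.astype(np.float32))
        out.append((np.round(r[0],1),np.round(r[1],1),round(r[2],1),st[i,:4].tolist()))
    return out
E
python3 - <<'E'
from h import *
s,d=wrist('w3.png');print(s['clock'],gap(s['position']),s['position'][2]);print(*tinpose(d),sep='\n')
d=snap('top','top3.png');print(*tinpose(d),sep='\n')
a=np.hstack([d['color'][150:270,260:400,::-1],]);cv2.imwrite('pics/m3.png',np.hstack([cv2.resize(a,(400,343)),cv2.resize(cv2.imread('pics/w3.png'),(400,300),)[:300] if 0 else cv2.resize(cv2.imread('pics/w3.png'),(400,343))]))
E
```

```text
6.0 [  75.9 -190.3] 0.025878357101263457
(array([   8.7, -172. ]), array([61.3, 78.5]), 22.5, [203, 0, 247, 228])
(array([  73.5, -285.4]), array([10.9, 50.5]), 0.2, [0, 265, 117, 24])
(array([  88. , -205.7]), array([ 3.4, 31. ]), 87.5, [240, 275, 9, 63])
(array([  87.9, -178.3]), array([31. ,  3.3]), 2.6, [302, 275, 9, 63])
(array([ 107.4, -213.5]), array([197.8,  23. ]), 90.0, [5, 322, 439, 44])
(array([581. , 398.9]), array([492.4, 159.3]), 81.1, [0, 18, 177, 54])
(array([ 427.5, -563. ]), array([739.7, 158.7]), 81.1, [303, 20, 257, 53])
(array([371.5, 232.8]), array([98.9, 16. ]), 2.0, [151, 89, 11, 35])
(array([274.4, -84.3]), array([92.4, 30.3]), 86.6, [259, 116, 35, 13])
```

View pics/m3.png

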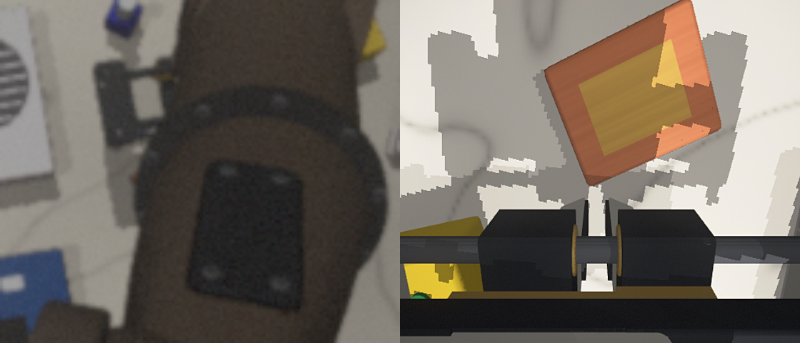

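The fingers are just right of the tin's rear corner (right-hand panel, ~(590,185)). The wrist measurement confirms the tin at (8.7, -172) and 22.5°. I push towards -x.

Emit:
move_arm --pt "-0.5 -0.08 0 0 0 0" --pt "-0.5 -0.08 0 0 0 0" --pt "-0.4 -0.06 0 0 0 0" --pt "-0.4 -0.06 0 0 0 0" --pt "-0.4 -0.06 0 0 0 0" --pt "-0.4 -0.06 0 0 0 0" --pt "-0.4 -0.06 0 0 0 0" --pt "0 0 0 0 0 0"

```text
clock: 6.9
position: [0.5851, -0.1629, 0.0248]
ee_rot: [0.252, -3.131, -0.0]
force: [0.1, 0.2, -0.1]
width: 0.121
```

Run:
```python
from h import *
s,d=wrist('w4.png');print(s['clock'],gap(s['position']),s['position'][2],s['force']);print(*tinpose(d)[:2],sep='\n')
```

```text
6.9 [  44.1 -189.8] 0.0247835187017192 [ 0.12153282  0.20861764 -0.1339776 ]
(array([  -5.3, -168.5]), array([61.1, 78.8]), 18.6, [215, 57, 234, 207])
(array([  55.4, -205.1]), array([ 3.3, 30.6]), 87.7, [240, 275, 9, 63])
```

Emit:
move_arm --pt "0.5 0.08 0 0 0 0" --pt "0 0 3 0 0 0" --pt "0 0 2 0 0 -7.5" --pt "-0.7 -0.7 0 0 0 -7.5" --pt "-0.7 -0.7 0 0 0 -7.5" --pt "-0.7 -0.7 0 0 0 -7.5" --pt "-0.7 -0.7 0 0 0 -7.5" --pt "-0.7 -0.7 0 0 0 -7.5"

```text
clock: 7.75
position: [0.5557, -0.1968, 0.0746]
ee_rot: [-0.972, -2.987, -0.0]
force: [0.3, -0.9, -1.2]
width: 0.122
```

Emit:
move_arm --pt "-0.7 -0.7 0 0 0 -7.5" --pt "-0.7 -0.7 0 0 0 -7.5" --pt "-0.2 -0.4 0 0 0 -7.5" --pt "0 0 0 0 0 -7.5" --pt "0 0 0 0 0 -7.5" --pt "0 0 0 0 0 -7.5" --pt "0 0 0 0 0 0" --pt "0 0 0 0 0 0"

```text
clock: 8.55
position: [0.5399, -0.2147, 0.0745]
ee_rot: [-2.03, -2.397, 0.001]
force: [0.7, -1.1, -0.0]
width: 0.12
```

Run:
```python
from h import *
s,d=wrist('w5.png');R=cv2.Rodrigues(s['ee_rot'])[0];print(s['clock'],s['position'],gap(s['position']),np.degrees(np.arctan2(R[1,1],R[0,1])),s['joints']);print(*tinpose(d)[:2],sep='\n')
```

```text
8.55 [ 0.5399115  -0.21466481  0.07453697] [  -8.8 -233.8] 9.483491884560829 [-0.1504318   0.63227092  0.64379961  1.89625004 -0.52376624  0.78749645
  0.94661164]
(array([  -5. , -168.1]), array([60.8, 78.8]), 18.5, [201, 14, 160, 189])
(array([ 118.1, -260.9]), array([73.1, 20.8]), 10.6, [430, 255, 130, 34])
```

Emit:
move_arm --pt "0 0 -3 0 0 -0.4" --pt "0 0 -1.5 0 0 0" --pt "0 0 -0.5 0 0 0" --pt "-0.1 0.59 0 0 0 0" --pt "-0.1 0.59 0 0 0 0" --pt "-0.1 0.59 0 0 0 0" --pt "-0.1 0.59 0 0 0 0" --pt "-0.1 0.59 0 0 0 0"

```text
clock: 9.4
position: [0.535, -0.185, 0.0253]
ee_rot: [2.043, 2.385, 0.001]
force: [-0.8, -1.7, 1.8]
width: 0.122
```

Run:
```python
from h import *
s,d=wrist('w6.png');print(s['clock'],s['position'],gap(s['position']),s['force']);print(*tinpose(d)[:2],sep='\n')
```

```text
9.4 [ 0.53503575 -0.18504442  0.02531313] [  -8.9 -203.8] [-0.80732081 -1.74556283  1.84122651]
(array([   0.5, -150.4]), array([60.7, 82.4]), 12.5, [195, 22, 195, 236])
(array([ -22.6, -217.2]), array([30.9,  3.4]), 87.3, [240, 275, 9, 63])
```

Emit:
move_arm --pt "-0.28 0.46 0 0 0 0" --pt "-0.28 0.46 0 0 0 0" --pt "-0.28 0.46 0 0 0 0" --pt "-0.28 0.46 0 0 0 0" --pt "0 0 0 0 0 0"

```text
clock: 9.95
position: [0.523, -0.166, 0.0246]
ee_rot: [-2.042, -2.386, -0.0]
force: [-0.4, -0.1, 0.4]
width: 0.119
```

Run:
```python
from h import *
s,d=wrist('w7.png');print(s['clock'],s['position'],gap(s['position']),s['force']);print(*tinpose(d)[:2],sep='\n')
```

```text
9.95 [ 0.5230373  -0.16600896  0.02462036] [ -17.7 -183.1] [-0.37106691 -0.13842662  0.40778486]
(array([   1.4, -137.3]), array([86.7, 60.5]), 88.4, [246, 52, 170, 223])
(array([  -4.3, -195.3]), array([ 3.4, 33.6]), 2.3, [302, 270, 9, 69])
```

View pics/w7.png

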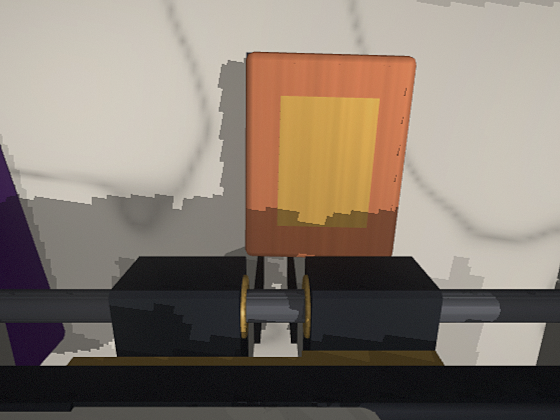

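```bash
cat >> h.py <<'E'
def tin2(d,yface):
    "front part of the lid only (clear of the fingers): side edges and front edge by line fits"
    h=cv2.cvtColor(d['color'],cv2.COLOR_RGB2HSV); m=((h[...,0]<25)&(h[...,1]>110)).astype(np.uint8)
    k,l,st,c=cv2.connectedComponentsWithStats(cv2.morphologyEx(m,cv2.MORPH_CLOSE,np.ones((5,5))))
    w=gap(toworld(d,np.argwhere((l==1+st[1:,4].argmax()))[:,::-1],.026))
    w=w[(w[:,1]>yface+8)]; front=w[:,1].max(); L=[];Rr=[]
    for y in np.arange(yface+10,front-8,1.5):
        q=w[abs(w[:,1]-y)<.8,0]
        if len(q)>5: L.append((q.min(),y));Rr.append((q.max(),y))
    L,Rr=np.array(L),np.array(Rr); pl=np.polyfit(L[:,1],L[:,0],1);pr=np.polyfit(Rr[:,1],Rr[:,0],1)
    cy=front-40; return 'x %.1f frontmax %.1f ang %.1f %.1f width %.1f'%((np.polyval(pl,cy)+np.polyval(pr,cy))/2,front,-np.degrees(pl[0]),-np.degrees(pr[0]),np.polyval(pr,cy)-np.polyval(pl,cy))
E
python3 - <<'E'
from h import *
s,d=wrist('w7b.png'); print(tin2(d,-173))
E
```

```text
x 1.4 frontmax -93.3 ang -2.1 -1.8 width 60.3
```

The tin is squared up at x = +1.4, about -2° (lid spans columns 247 to 415). The fingers sit left of its middle, so I recentre them, open them slightly for a wider base, and push up to the entrance.

Emit:
move_arm --pt "0.06 -0.4 0 0 0 0.2" --pt "0.95 0.15 0 0 0 0" --pt "0.93 0.15 0 0 0 0" --pt "-0.09 0.59 0 0 0 0" --pt "-0.09 0.59 0 0 0 0" --pt "-0.1 0.59 0 0 0 0" --pt "-0.1 0.59 0 0 0 0" --pt "-0.1 0.59 0 0 0 0" --grip 0.2

```text
clock: 10.85
position: [0.5377, -0.1378, 0.0247]
ee_rot: [-2.039, -2.389, 0.0]
force: [-0.5, -0.6, 0.2]
width: 0.198
```

Run:
```python
from h import *
s,d=wrist('w8.png');g=gap(s['position']);print(s['clock'],s['position'],g,s['force'],s['width'],s['ee_rot']);print(tin2(d,g[1]+9.5))
```

```text
10.85 [ 0.53768089 -0.13777024  0.02468356] [   1.2 -157.5] [-0.45175084 -0.55505599  0.19729293] 0.19805889007025648 [-2.03913749e+00 -2.38920181e+00  1.13450234e-04]
x -2.1 frontmax -68.8 ang -0.0 -0.1 width 60.3
```

View pics/w8.png

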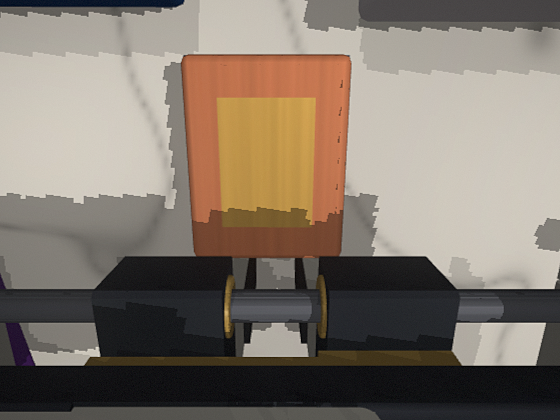

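Run:
```python
from h import *
s,d=wrist('w9.png'); g=d['color'].sum(2)/3.
for r in (1,3,5,10,14): print(r,np.round(g[r,176:204:2]),np.round(g[r,350:370:2]))
for u,v in((184,3),(360,16),(184,6),(360,20)):print(u,v,gap(toworld(d,(u,v),0)),gap(toworld(d,(u,v),.02)))
```

```text
1 [ 34.  31.  38.  38.  43. 176. 165. 166. 166. 166. 166. 164. 192. 190.] [119. 119. 120. 120. 111.  72.  74.  74.  76.  75.]
3 [ 34.  33.  36.  29.  97. 170. 167. 166. 167. 165. 165. 165. 192. 187.] [119. 118. 119. 120. 108.  73.  74.  75.  76.  76.]
5 [ 28.  35.  32.  22. 127. 169. 166. 167. 166. 166. 165. 164. 194. 189.] [119. 118. 120. 121. 107.  74.  75.  76.  75.  72.]
10 [ 98. 183. 172. 169. 166. 166. 166. 167. 167. 166. 167. 165. 191. 191.] [120. 120. 120. 121.  97.  75.  77.  75.  74.  72.]
14 [168. 166. 167. 168. 167. 166. 168. 167. 167. 168. 167. 165. 194. 190.] [120. 120. 121. 121.  89.  74.  72.  74.  74.  72.]
184 3 [[-35.7 -45.3]] [[-31.1 -49.7]]
360 16 [[ 36.1 -50.1]] [[ 31.9 -54. ]]
184 6 [[-35.7 -46.4]] [[-31.2 -50.7]]
360 20 [[ 36.2 -51.6]] [[ 32.  -55.3]]
```

Emit:
move_arm --pt "-0.01 0.5 0 0 0 0" --pt "0 0.51 0 0 0 0" --pt "0 0.51 0 0 0 0" --pt "0 0 0 0 0 0"

```text
clock: 11.35
position: [0.5381, -0.1222, 0.0247]
ee_rot: [-2.038, -2.39, -0.001]
force: [-0.6, -0.3, -0.4]
width: 0.202
```

Run:
```python
from h import *
s,d=wrist('w10.png');g=gap(s['position']);print(s['clock'],s['position'],g,s['force'],s['width'],s['ee_rot']);print(tin2(d,g[1]+9.5))
```

```text
11.35 [ 0.53812848 -0.12224847  0.02466503] [   4.1 -142.2] [-0.57687812 -0.31526109 -0.36546596] 0.20209257392737345 [-2.03810153e+00 -2.39005047e+00 -6.02328497e-04]
x 0.5 frontmax -53.2 ang 0.0 -0.0 width 60.4
```

Emit:
move_arm --pt "-0.1 0.59 0 0 0 0" --pt "-0.1 0.59 0 0 0 0" --pt "-0.09 0.59 0 0 0 0" --pt "-0.1 0.59 0 0 0 0" --pt "-0.09 0.59 0 0 0 0" --pt "-0.1 0.59 0 0 0 0" --pt "-0.09 0.59 0 0 0 0" --pt "-0.1 0.59 0 0 0 0" --grip 0.1

```text
clock: 12.2
position: [0.53, -0.0754, 0.0246]
ee_rot: [-2.039, -2.389, 0.0]
force: [-0.9, -2.9, -0.5]
width: 0.102
```

Run:
```python
from h import *
s,d=wrist('w11.png');g=gap(s['position']);print(s['clock'],s['position'],g,s['force'],s['width'],s['ee_rot']);print(tin2(d,g[1]+9.5))
```

```text
12.2 [ 0.53003364 -0.07541962  0.02462414] [  3.5 -94.7] [-0.88123895 -2.85205209 -0.53162072] 0.10219691711034952 [-2.03923945e+00 -2.38916263e+00  1.38695164e-04]
x 3.1 frontmax -6.0 ang 0.1 -0.0 width 60.4
```

Emit:
move_arm --pt "-0.14 0.58 0 0 0 0" --pt "-0.14 0.58 0 0 0 0" --pt "-0.14 0.58 0 0 0 0" --pt "-0.14 0.58 0 0 0 0" --pt "-0.1 0.59 0 0 0 0" --pt "-0.1 0.59 0 0 0 0" --pt "-0.09 0.59 0 0 0 0" --pt "0 0 0 0 0 0"

```text
clock: 13.05
position: [0.5217, -0.034, 0.0247]
ee_rot: [-2.038, -2.39, -0.001]
force: [0.3, -0.4, -0.1]
width: 0.1
```

Run:
```python
from h import *
s,d=wrist('w12.png');g=gap(s['position']);print(s['clock'],s['position'],g,s['force'],s['width'],s['ee_rot']);print(tin2(d,g[1]+9.5))
```

```text
13.05 [ 0.52171646 -0.03402214  0.02467735] [  1.8 -52.5] [ 0.26797526 -0.3980694  -0.11741181] 0.09950508159848205 [-2.03776507e+00 -2.39019442e+00 -5.05087504e-04]
x 1.1 frontmax 36.8 ang -0.1 -0.1 width 60.5
```

Emit:
move_arm --pt "-0.13 0.79 0 0 0 0" --pt "-0.13 0.79 0 0 0 0" --pt "-0.13 0.79 0 0 0 0" --pt "-0.13 0.79 0 0 0 0" --pt "-0.13 0.79 0 0 0 0" --pt "-0.13 0.79 0 0 0 0" --pt "-0.13 0.79 0 0 0 0" --pt "-0.13 0.79 0 0 0 0"

```text
clock: 13.9
position: [0.5113, 0.0286, 0.0248]
ee_rot: [2.04, 2.389, -0.0]
force: [1.0, -2.7, 2.4]
width: 0.1
```

Emit:
move_arm --pt "-0.13 0.79 0 0 0 0" --pt "-0.13 0.79 0 0 0 0" --pt "-0.13 0.79 0 0 0 0" --pt "-0.13 0.79 0 0 0 0" --pt "-0.1 0.59 0 0 0 0" --pt "0 0 0 0 0 0"

```text
clock: 14.5
position: [0.5049, 0.0669, 0.0246]
ee_rot: [-2.037, -2.39, -0.0]
force: [0.4, 0.1, -0.3]
width: 0.101
```

Run:
```python
from h import *
s,d=wrist('w13.png');g=gap(s['position']);print(s['clock'],s['position'],g,s['force'],s['width'],s['ee_rot']);print(tin2(d,g[1]+9.5))
```

```text
14.5 [0.50486041 0.06691621 0.02455003] [ 1.1 49.8] [ 0.43266269  0.07550513 -0.3453584 ] 0.10065168112014836 [-2.03705761e+00 -2.39034411e+00 -1.65781299e-04]
x 0.6 frontmax 139.2 ang 0.1 -0.1 width 60.4
```

View pics/w13.png

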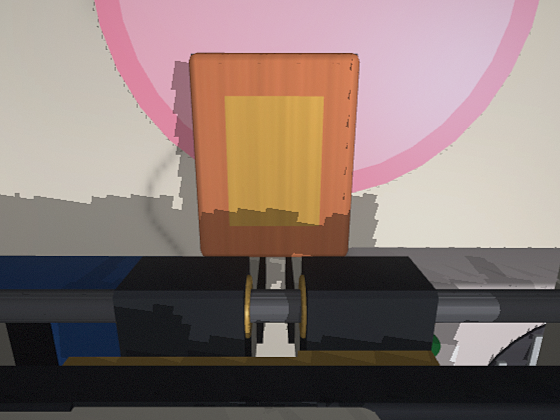

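The tin is through and partly over the mat (lid columns 190 to 358, mat centre about 40 px right of it). I keep pushing, bearing slightly towards +x.

Emit:
move_arm --pt "-0.13 0.79 0 0 0 0" --pt "-0.13 0.79 0 0 0 0" --pt "0.04 0.7 0 0 0 0" --pt "0.04 0.7 0 0 0 0" --pt "0.04 0.7 0 0 0 0" --pt "0.04 0.7 0 0 0 0" --pt "0.04 0.7 0 0 0 0" --pt "0.04 0.7 0 0 0 0"

```text
clock: 15.35
position: [0.5051, 0.1239, 0.0247]
ee_rot: [2.04, 2.389, -0.0]
force: [0.5, -2.3, 0.6]
width: 0.1
```

Run:
```python
from h import *
s,d=wrist('w14.png');g=gap(s['position']);print(s['clock'],s['position'],g,s['force'],s['width'],s['ee_rot']);print(tin2(d,g[1]+9.5))
h=cv2.cvtColor(d['color'],cv2.COLOR_RGB2HSV)
m=((h[...,0]>155)&(h[...,1]>40)).astype(np.uint8)
w=gap(toworld(d,np.argwhere(m)[:,::-1],.001)).astype(np.float32);print('mat circle',cv2.minEnclosingCircle(w),len(w))
```

```text
15.35 [0.50506745 0.12387451 0.02471138] [ 10.3 106. ] [ 0.47674056 -2.27593347  0.57569381] 0.0996468308562992 [ 2.03959276e+00  2.38947802e+00 -7.13912669e-05]
x 9.8 frontmax 194.8 ang 0.0 -0.0 width 60.4
mat circle ((10.633281707763672, 79.8318862915039), 161.0104217529297) 52990
```

Emit:
move_arm --pt "0.04 0.7 0 0 0 0" --pt "0.04 0.7 0 0 0 0" --pt "0 0 0 0 0 0" --pt "0.1 -0.6 0 0 0 0" --pt "0.1 -0.6 0 0 0 0" --pt "0 0 2 0 0 0" --pt "0 0 4 0 0 0" --pt "0 0 4 0 0 0"

```text
clock: 16.2
position: [0.5074, 0.1237, 0.1255]
ee_rot: [-2.042, -2.387, 0.003]
force: [0.4, 1.1, -0.3]
width: 0.099
```

Emit:
move_arm --pt "0.5 -3 3 0 0 0" --pt "0.5 -3 3 0 0 0" --pt "0.5 -3 3 0 0 0" --pt "0.5 -3 2 0 0 0" --pt "0.5 -3 0 0 0 0" --pt "0.5 -3 0 0 0 0" --pt "0 0 0 0 0 0" --pt "0 0 0 0 0 0"

```text
clock: 17.0
position: [0.5374, -0.0562, 0.2347]
ee_rot: [-2.043, -2.386, -0.0]
force: [0.5, 0.3, 0.0]
width: 0.094
```

Run:
```python
from h import *
s,d=wrist('w15.png');print(s['clock'],s['position'],s['force'],s['dq'].round(3));print([t for t in tinpose(d) if min(t[1])>40])
h=cv2.cvtColor(d['color'],cv2.COLOR_RGB2HSV)
m=((h[...,0]>160)&(h[...,1]>30)).astype(np.uint8);m=cv2.morphologyEx(m,cv2.MORPH_OPEN,np.ones((5,5)))
k,l,st,_=cv2.connectedComponentsWithStats(m);l=l==1+st[1:,4].argmax()
print('mat',cv2.fitEllipse(cv2.convexHull(gap(toworld(d,np.argwhere(l)[:,::-1],.001)).astype(np.float32))))
dt=snap('top','top15.png')
for t in 'tin mat polish_blue polish_white polish_black buffer brush spray'.split():
    o=outline_of('top',t)[0];print(t,round(o['p'],2),o['rect'])
cv2.imwrite('pics/fin.png',np.hstack([cv2.resize(dt['color'][:,:,::-1],(400,300)),cv2.resize(d['color'][:,:,::-1],(400,300))]))
```

```text
17.0 [ 0.5374403  -0.05618606  0.23470482] [0.51606524 0.29186993 0.04325828] [-0.035  0.002 -0.022  0.001 -0.004  0.003 -0.007]
[(array([271.6, -86.5]), array([96.3, 46.6]), 86.7, [505, 134, 55, 97]), (array([  10.4, -271.7]), array([ 56.1, 484.5]), 89.8, [63, 323, 421, 43])]
mat ((17.263843536376953, 81.28089141845703), (3.911761522293091, 38.53445053100586), 89.8310546875)
tin 0.92 [180.2, 219.6, 32.0, 28.6]
mat 0.67 [164.9, 200.2, 68.3, 62.7]Traceback (most recent call last):
  File "<stdin>", line 9, in <module>
IndexError: list index out of range
```

Run:
```python
from h import *
d=snap('top','top16.png');cv2.imwrite('pics/fin.png',cv2.resize(d['color'][80:350,30:480,::-1],(800,480)))
T=toworld(d,(196.2,233.9),.02);M=toworld(d,(199.05,231.5),0.001);print(T,M,np.linalg.norm(T[0,:2]-M[0,:2]))
sc=snap('scene','sc16.png')
for c in('top','scene'):
  for t in 'tin polish_blue polish_white polish_black buffer brush spray'.split():
    for o in outline_of(c,t)[:1]:print(c,t,round(o['p'],2),o['rect'])
```

```text
[[0.49211602 0.18888972 0.02      ]] [[0.50001602 0.18490795 0.001     ]] 0.008846719180381263
top polish_white 0.69 [194.8, 164.4, 15.6, 14.1]
top polish_black 0.73 [241.4, 155.8, 9.9, 14.4]
top buffer 0.57 [181.0, 218.2, 30.6, 28.8]
top brush 0.72 [393.3, 194.0, 74.8, 27.5]
top spray 0.68 [39.2, 184.3, 77.1, 37.9]
scene tin 0.91 [349.3, 207.1, 37.3, 23.5]
scene polish_white 0.7 [345.5, 242.5, 18.5, 33.8]
scene polish_black 0.8 [299.5, 220.7, 8.5, 37.3]
scene buffer 0.59 [226.2, 283.6, 53.2, 22.2]
scene brush 0.74 [98.3, 192.6, 57.6, 27.4]
scene spray 0.81 [458.1, 172.7, 68.4, 96.3]
```

View pics/fin.png

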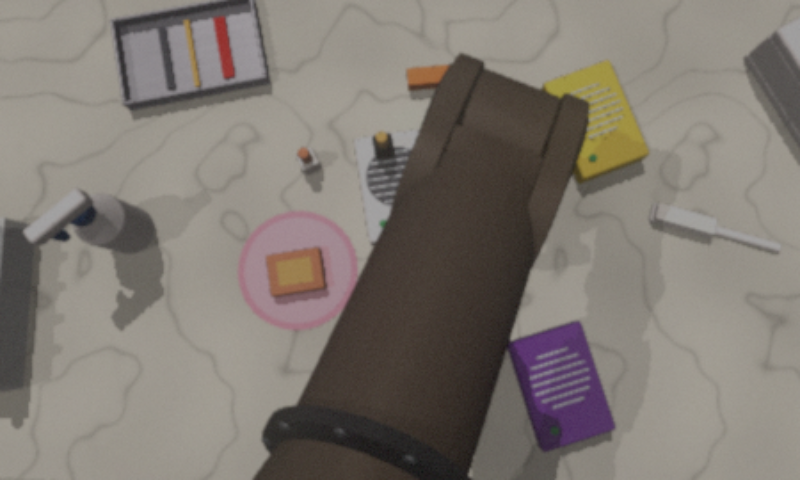

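The tin lies flat near the mat's centre (crop (296,272) against mat (298,270)), and the hand is clear. All visible bystanders are where they started. The blue polish is hidden behind the arm, but the hand never came near it.

```bash
python3 -c "
from h import *
print(monitor.observe()['clock'],workorder.sign_off())"
```

```text
the job is handed in; nothing more can be done
18.05 None
```

I pushed the tin through the gap and onto the pink mat, and handed the job in at about 18 s. Sign-off reports no verdict. The fingers only pushed the tin along the table:

1. **Side push:** this turned the tin a little and moved it across the gap's line.
2. **Rear pushes:** these squared it to within 0.1° and took it through the gap. It rested about 1 mm off the gap's line and 3 mm from its centre.
3. **Final push:** I bore slightly to +x onto the mat, then backed off and lifted the hand clear.

**Last checks**
- **Tin:** the top camera put its centre about 9 mm from the mat's centre (limit 35 mm), and it looked flat. I did not measure its height or tilt.
- **Bystanders:** the white and black polish, brush and spray showed only 1–5 px change in the networks' outlines, about their noise. The buffer was unchanged in the scene camera; in the top view the network mistook the tin for it.
- **Blue polish, unconfirmed:** the arm hid it in the final top view and the network did not report it in the scene view. The hand's path was planned to stay clear of it.
- **Failed check:** fitting the mat's circle from the wrist picture gave nonsense, so the mat position comes from the top camera.

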